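# Put the canister filter back in service

## Robot

A 6-joint arm with a two-finger parallel gripper is mounted at the origin on the work surface. World frame = base frame: x ahead of the robot, y to its left, z up, the work surface at z = 0. Lengths are in mm, angles in rad, forces in N, time in s.
With the tool pointing down it reaches from about 350 to 875 mm from the base axis. Payload 4.2 kg.
Tool frame: the origin (TCP) lies on the centre line of the jaws, within the pads' length; the fingertips stand 25 mm ahead of it and the grasp point (between the pads) lies 6 mm ahead of it; z points along the fingers, y is the direction in which the jaws open and shut (so a half turn about z gives the same grasp; the last joint's range is limited). The gripper opens to 85 mm and grips with 20 to 120 N. Pads are 22 mm wide; open, the fingers measure 114 mm over their backs; the gripper's body (76 mm by 85 mm) begins 54 mm behind the grasp point. The pads swing forward as they close: fully open they stand 13 mm farther back than shut.
Start: joints at [0.259, 0.385, 0.008, 0, -1.194, -0.259], TCP at [624.979, 0.025, 256.312] pointing down, gripper open.
Joint ranges: [-3.14, 3.14], [-1.21, 2.06], [-1.07, 1.41], [-3.16, 2.05], [-2.99, -0.16], [-3.1, 3.1]. Speed limits (rad/s): [2.79, 2.79, 3.14, 3.14, 3.14, 3.14].

## Interface

Orientations are given as a unit quaternion [x, y, z, w].
In Python, from bench import arm gives the robot as it stands.
- The arm moves only by the tool drive_tool, never from a script. Its argument "plan" is a list of rows, each a list of 2 entries, a list of its own where there are three numbers: the shift along the tool's x, y, z in m, then the turn about the tool's z in degrees. A call has 1 to 12 rows; each row shifts and turns the commanded pose from where the row before left it, along the tool's axes as they then stand; what a row does not reach is not made up. A row lasts 1/8 s, in which the tool goes at most 62.5 mm and 10.7 degrees, less where a joint would pass 70% of its speed; a pose out of reach is approached as far as the arm can. A call with a gripper value outside its range is refused whole. "fingers" is the closure, from -1 (fully open) to 1 (shut), so that 0 is half open, set as the call begins (left out, the last holds). The fingers move at their own pace and stop on an object; the grip force is fixed at half the most. Time passes only in rows, so rows that do not move let the fingers close. It gives the time, the measured TCP pose, the force and the opening at its end, in the units of the state.
- arm.read_state(): the state, without advancing time (a new reading comes with each control period).
- arm.get_image(name): name is "scene" or "side" or "wrist"; returns a dict with "image" (420x560x3 uint8, red, green, blue), "K" (3x3 intrinsics, pixels), "R" (3x3) and "t" (3): a world point X has camera coordinates R X + t. Camera axes: x right, y down, z forward; pixel columns grow to the right and rows downward; lengths in mm; the calibration is good to about 2 mm. A picture is of the moment at which its call begins. There is no depth.
- arm.job_done(): hands the job in, once; it reports no verdict.
The state is a dict: "clock": time; "joints": joint angles; "joint_vel": joint speeds; "joint_efforts": joint torques, N m; "position": TCP position; "ee_rot": TCP orientation; "contact_force": force on the tool from outside, world axes, zero at the start; "wrist_torque": the same for the moment, N m; "gripper_width": finger opening in mm.
Only numpy, scipy, OpenCV 4.12 (cv2) and the standard library are available. Lean on these libraries where they do the work, as an engineer would, in place of code of your own. Each camera call takes 0.05 s, during which the arm holds its last target.

## Task

The freshly cleaned canister filter goes back into service: with your fingertips, push the yellow lever of its hose block over until it snaps down into its locked position at the front, then press the purple priming plunger all the way down and let it spring back up, and then flip the purple toggle on the grey switch box to on (towards the green bar). Only push and press: do not pick up or shove the switch box, leave the white and green toggles on, and leave everything else where it stands.

Things in the scene. Friction and masses are not known exactly. Their poses are not given: they have to be found in the camera images.
- canister: Canister filter, fixed: a grey box 200 (x) x 190 (y) mm with a black head whose flat top is 195 mm above the table. Origin at the centre of its underside; -x is its front, z up. The hose block stands on the head at x +20, y +30 mm; the plunger at x -30, y -60 mm.
- hose_block (a point): Centre of the top of the grey hose block (50 x 72 mm, 40 mm high, top 235 mm above the table). Two white pipes 20 mm thick leave its rear face 18 mm either side of this point, 23 mm below it, with black nuts 33 mm across, and run back 137 mm before turning down to the table.
- hose_lever (a joint): Yellow lever hinged across the hose block; axis along the canister's y, 15 mm below point hose_block. 0: unlocked, 20 degrees back from upright; grows as its bar goes over the top to the front (-x); 2.094: locked, bar 8 mm above the head. Over-centre spring: 6 to 7 N at the bar to start it, nothing at 1.05 (bar 42 mm in front of the axis, 50 mm above it), then it snaps down by itself.
- lever_bar (a point): Middle of the yellow crossbar, on its centreline: a round bar 12 mm thick and 86 mm long, 65 mm from the lever's axis, carried by an arm at each side of the hose block.
- plunger (a joint): Priming plunger travel in m: 0 up, 0.020 fully down; it springs back (2.4 N to start it, 8.4 N fully down).
- plunger_top (a point): Centre of the top face of the round purple plunger, 40 mm across; standing 30 mm above the head when up, 10 mm when down, in a collar 54 mm across and 7 mm high.
- switch_box: Grey metal switch box, 1.3 to 2.3 kg, loose on rubber feet: 110 (x) x 200 (y) x 55 (z) mm, origin at the centre of its underside. Three toggles in a row along y on its top: white (lamp) at y +55, purple (filter) at 0, green (air pump) at -55 mm. By each, a green bar on the +x side (on) and a white bar on the -x side (off).
- sw_filter (a joint): Purple toggle: a round bat 11 mm thick, tip 40 mm from its pivot, which is at the box's x = 0, y = 0, 61 mm above the table, in a steel bushing 18 mm across, top 63 mm up. 0: off, leaning 20 degrees to the box's -x; 0.7: on, leaning 20 degrees to +x. About 3.5 N at 25 mm from the pivot to move it; past upright (0.35) it snaps over by itself.
- sw_filter_tip (a point): Tip of the purple toggle, about 99 mm above the table.
- sw_lamp (a joint): White toggle, built like the purple one, but counted the other way: 0 on (leaning to the box's +x, as it starts), 0.7 off.
- sw_lamp_tip (a point): Tip of the white toggle.
- sw_air (a joint): Green toggle, built like the purple one, but counted the other way: 0 on (leaning to the box's +x, as it starts), 0.7 off.
- sw_air_tip (a point): Tip of the green toggle.
- bottle: Bystander: white bottle with a blue cap, 64 mm across, 170 mm high; origin under its centre.
- food_jar: Bystander: food jar with a red lid, 60 mm across, 65 mm high, behind the switch box; origin under its centre.
- vial: Bystander: small glass vial with a black cap, 25 mm across, 55 mm high, in front of the canister; origin under its centre.
- tub: Bystander: white salt tub with a green lid, 78 mm across, 100 mm high; origin under its centre.
- basket: Bystander: black open basket 150 x 120 x 60 mm; origin under its centre.
- magnet: Bystander: black glass-cleaning magnet with a blue grip, 75 x 45 x 40 mm, behind the switch box; origin under its centre.

How it is judged (in metres and radians):
On the way, in this order (a step that is already met when the one before it is completed fails the run):
1. the hose lever has snapped down, locked (value of joint hose_lever above 1.95 rad), for 0.2 s.
2. the plunger is pressed all the way down (value of joint plunger above 0.016 m).
3. the plunger has come back up (value of joint plunger below 0.004 m), for 0.1 s.
4. the filter's toggle is on (value of joint sw_filter above 0.6 rad), for 0.2 s.
At the end, for the whole second after the job is handed in: The hose lever is locked (joint above 1.95 of 2.094 rad), the plunger is up again (within 4 mm), the purple toggle is on (above 0.6 of 0.7 rad), the white and green ones still on; the switch box stands flat at rest within 30 mm of its start, and each bystander within 30 mm of its start (value of joint hose_lever above 1.95 rad and value of joint plunger below 0.004 m and value of joint sw_filter above 0.6 rad and value of joint each of sw_lamp, sw_air below 0.1 rad and distance of each of switch_box, bottle, food_jar, vial, tub, basket, magnet from where it was at the start of the episode below 0.03 m and angle between switch_box's own z axis and vertical below 0.05 rad and linear speed of switch_box below 0.01 m/s); the robot touches nothing.
It fails at once if the switch box was lifted, tipped or shoved (over 30 mm, or 0.15 rad) (distance of switch_box from where it was at the start of the episode above 0.03 m or height (world z) of switch_box above 0.012 m or angle between switch_box's own z axis and vertical above 0.15 rad).
It fails at once if the white or the green toggle was switched off (value of joint any of sw_lamp, sw_air above 0.35 rad).
It fails at once if a bystander was moved, lifted or knocked over (30 mm or 0.5 rad) (distance of any of bottle, food_jar, vial, tub, basket, magnet from where it was at the start of the episode above 0.03 m or angle between any of bottle, food_jar, vial, tub, basket, magnet's own z axis and vertical above 0.5 rad).
It also fails if it takes over 51 s, if anything falls off the work surface, if the arm or the gripper's body presses on something with over 40 N, if the wrist force passes 120 N, or if a joint passes its speed limit or range.

## Working session

There is one attempt and no reset: what is moved stays moved. The work goes in short steps, Python scripts to look and compute and a tool call to move; the robot and the scene stay as the last step left them, time stands still between calls to the robot, and variables do not carry over. Pictures are saved under pics/ and viewed, and the job is handed in when it is done.

Besides the shell and the picture viewer there is one more tool, called after "Call:" as a command line: name --argument value ..., lists and objects as JSON in quotes. drive_tool: Moves the arm, as the interface text tells. Its arguments: {"type":"object","properties":{"plan":{"type":"array"},"fingers":{"type":"number"}},"required":["plan"]}

```bash
mkdir -p pics; ls
python3 - <<'E'
from bench import arm
import cv2,pickle
d={}
for n in ["scene","side","wrist"]:
    r=arm.get_image(n); d[n]=r
    cv2.imwrite(f"pics/{n}0.png",r["image"][:,:,::-1])
    print(n,r["K"],r["R"],r["t"])
pickle.dump(d,open("im0.pkl","wb"))
print(arm.read_state())
E
```

```text
pics
scene [[438.73727379   0.         281.07890158]
 [  0.         438.73727379 219.12891936]
 [  0.           0.           1.        ]] [[-0.52199156  0.85291539  0.00775601]
 [ 0.6157474   0.38310396 -0.6885394 ]
 [-0.5902372  -0.35463601 -0.72515746]] [ 296.43178518 -186.59583698 1774.13842314]
side [[417.80238966   0.         276.48826736]
 [  0.         417.80238966 206.22692378]
 [  0.           0.           1.        ]] [[-7.93470128e-01 -6.08608936e-01 -5.65186637e-04]
 [-2.96418429e-01  3.87264422e-01 -8.73019119e-01]
 [ 5.31546114e-01 -6.92547061e-01 -4.87685655e-01]] [412.61929411 304.28060822 993.93569034]
wrist [[299.39066784   0.         280.48229045]
 [  0.         299.39066784 210.75396008]
 [  0.           0.           1.        ]] [[-9.99994290e-01 -2.22714056e-04  3.37214352e-03]
 [ 7.91605904e-04  9.54629215e-01  2.97795963e-01]
 [-3.28547007e-03  2.97796932e-01 -9.54623587e-01]] [623.3483044  -38.58934855 380.35044124]
{'clock': 0.15, 'joints': array([ 2.58635716e-01,  3.85324400e-01,  6.93957305e-03, -3.24805098e-04,
       -1.19402867e+00, -2.58574921e-01]), 'joint_vel': array([ 0.00019611, -0.00157999,  0.0048277 ,  0.00106597,  0.00159712,
        0.00027799]), 'joint_efforts': array([-6.03353892e-04, -3.92678475e+01,  1.88581592e+01,  4.18858320e+00,
       -3.39302780e-03,  5.70479813e-06]), 'position': array([6.24592261e+02, 3.02694962e-02, 2.55510352e+02]), 'ee_rot': array([-7.07085699e-01,  7.07127384e-01,  5.37023842e-04, -6.23062640e-04]), 'contact_force': array([ 0.04470694, -0.13273308,  0.13788145]), 'wrist_torque': array([ 0.01103975, -0.00473924,  0.02355836]), 'gripper_width': 85.55455844597778}
```

View pics/scene0.png

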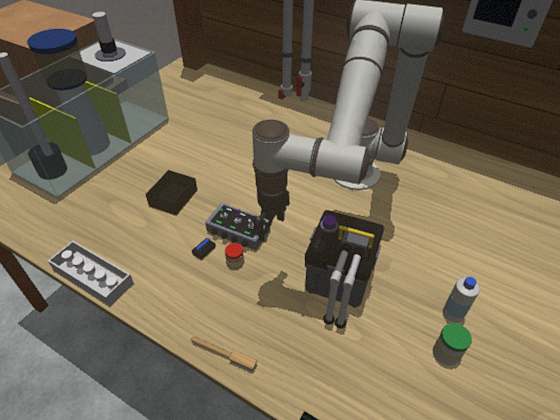

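View pics/side0.png

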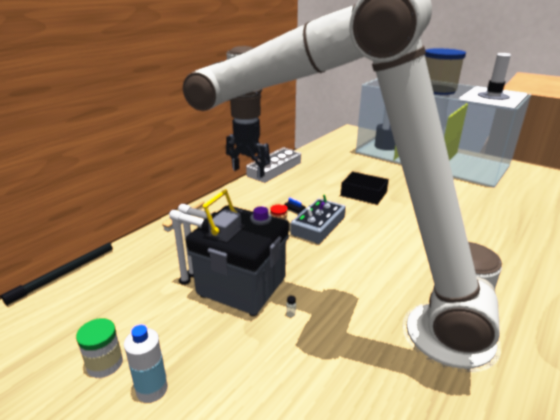

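View pics/wrist0.png

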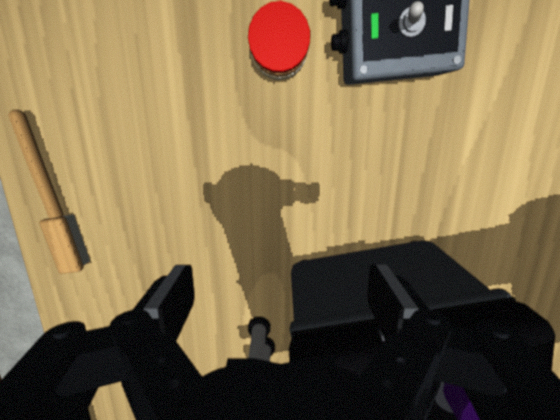

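```bash
cat > h.py <<'E'
import numpy as np,cv2,pickle
def ray(c,u,v):
    d=c["R"].T@np.linalg.inv(c["K"])@np.array([u,v,1.]); o=-c["R"].T@c["t"]; return o,d/np.linalg.norm(d)
def onz(c,u,v,z):
    o,d=ray(c,u,v); return o+d*(z-o[2])/d[2]
def proj(c,X):
    p=c["K"]@(c["R"]@np.asarray(X,float)+c["t"]); return p[:2]/p[2]
def tri(c1,p1,c2,p2):
    o1,d1=ray(c1,*p1);o2,d2=ray(c2,*p2)
    s=np.linalg.lstsq(np.c_[d1,-d2],o2-o1,rcond=None)[0]
    a=o1+s[0]*d1;b=o2+s[1]*d2
    return (a+b)/2,np.linalg.norm(a-b)
E
python3 - <<'E'
from h import *
d=pickle.load(open("im0.pkl","rb"))
def crop(n,x,y,w,h,f,o):
    im=d[n]["image"][y:y+h,x:x+w,::-1]
    cv2.imwrite(o,cv2.resize(im,None,fx=f,fy=f,interpolation=cv2.INTER_CUBIC))
crop("scene",190,190,200,140,4,"pics/sc.png")
crop("side",160,170,200,150,4,"pics/sd.png")
E
```

```text
(no output)
```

View pics/sc.png

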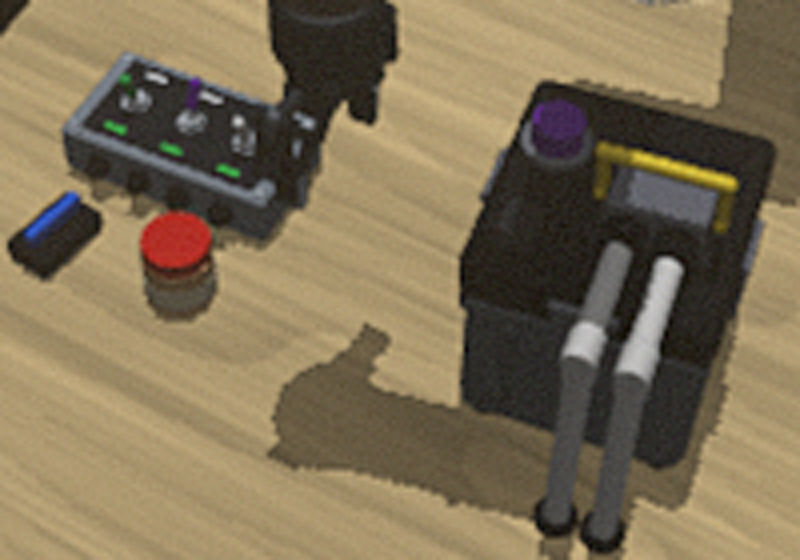

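View pics/sd.png

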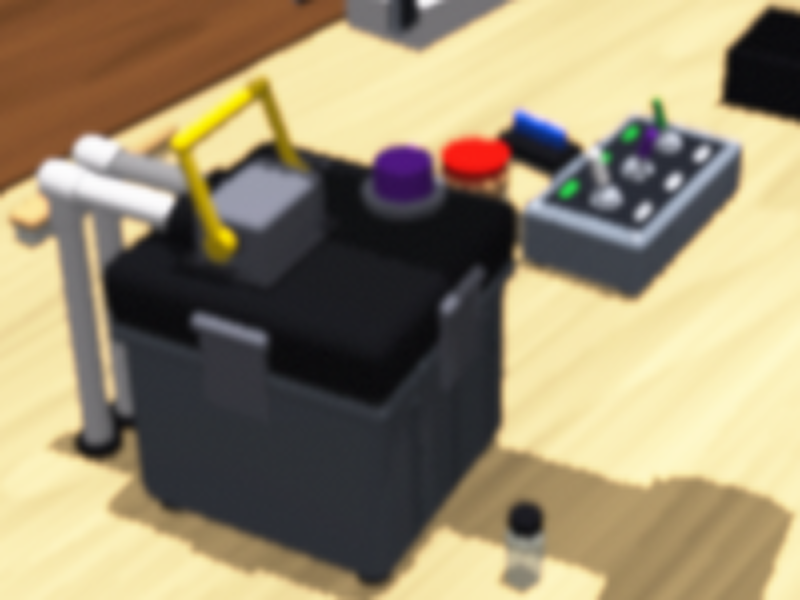

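Run:
```python
from h import *
d=pickle.load(open("im0.pkl","rb"))
S,D=d["scene"],d["side"]
f=lambda x,y:((190+(x+.5)/4-.5),(190+(y+.5)/4-.5))
g=lambda x,y:((160+(x+.5)/4-.5),(170+(y+.5)/4-.5))
P=dict(bar_neg=((602,148),(262,84)),bar_pos=((735,183),(182,145)),plung=((559,113),(404,161)),
 pipeL=((585,345),(95,150)),
 box_corner_front_lamp=((315,128),(640,240)),
 greenend=((190,117),(0,0)))
for k,(a,b) in P.items():
    if b==(0,0):continue
    X,e=tri(S,f(*a),D,g(*b)); print(k,X.round(1),round(e,1))
print("plunger plane z225", onz(S,*f(559,113),225), onz(D,*g(404,161),225))
# box top corners on z=55 : scene TL(128,55) back? 
for p in [(130,57),(68,128),(268,196),(315,128)]: print("S",onz(S,*f(*p),55).round(1))
for p in [(527,207),(640,240),(742,150),(640,118)]: print("D",onz(D,*g(*p),55).round(1))
# colours
for n,c in (("scene",S),("side",D)):
    hsv=cv2.cvtColor(c["image"],cv2.COLOR_RGB2HSV)
    for nm,lo,hi in (("purple",(125,60,40),(160,255,255)),("yellow",(22,170,90),(32,255,255)),("green",(50,150,80),(75,255,255))):
        m=cv2.inRange(hsv,lo,hi); q,l,st,ce=cv2.connectedComponentsWithStats(m)
        for i in range(1,q):
            if st[i,4]>5: print(n,nm,st[i],ce[i].round(1))
for n,c in d.items(): print(n,(-c["R"].T@c["t"]).round())
# edges of canister top z=195 from side crop
for nm,p in (("frontneg",(515,215)),("frontpos",(385,372)),("rearpos",(110,275))): print(nm,onz(D,*g(*p),185).round(1))
```

```text
bar_neg [546.8 171.8 283.4] 1.1
bar_pos [527.9 259.4 284.4] 2.5
plung [482.4 112.6 225.7] 4.1
pipeL [655.1 219.8 221. ] 0.3
box_corner_front_lamp [ 450.6 -125.1   54.3] 6.7
plunger plane z225 [479.94695955 110.43598923 225.        ] [482.5797454  114.80599588 225.        ]
S [ 468.  -308.6   55. ]
S [ 566.  -301.5   55. ]
S [ 539.8 -112.8   55. ]
S [ 454.  -121.4   55. ]
D [ 548.9 -116.2   55. ]
D [ 450.6 -129.4   55. ]
D [ 458.3 -303.1   55. ]
D [ 558.  -299.2   55. ]
scene purple [236 210   4   8  23] [237.8 213.3]
scene purple [323 215  14  14 162] [329.2 221.3]
scene yellow [85 81  9  5 13] [89.1 83. ]
scene yellow [29 98 25 11 45] [ 41.2 103.1]
scene yellow [339 226  36  12 129] [357.7 231.6]
scene green [245 232   5   2   6] [247.  232.5]
scene green [443 324  28  25 205] [459.6 337.1]
scene green [442 330  16  14  70] [449.  334.8]
side purple [318 201   7   9  36] [321.4 205.5]
side purple [252 206  17  16 204] [260.3 213.8]
side yellow [202 190  33  45 290] [215.5 210.3]
side green [316 202   4   3  10] [317.5 203. ]
side green [300 215   5   5  17] [302.1 216.8]
side green [ 77 319  38  29 804] [ 95.2 332.7]
scene [1317.  448. 1156.]
side [-111.  822.  751.]
wrist [625. -76. 372.]
frontneg [426.   71.9 185. ]
frontpos [385.  251.6 185. ]
rearpos [581.  278.6 185. ]
```

Call:
drive_tool --plan '[[[0, 0, -0.04], 0], [[0, 0, -0.035], 0], [[-0.04, 0.01, 0], 0], [[-0.04, 0.01, 0], 0], [[-0.04, 0.01, 0], 0], [[-0.04, 0.01, 0], 0], [[-0.04, 0.008, 0], 0], [[-0.023, 0, 0], 0], [[0, 0, 0], 0]]' --fingers 1

```text
clock: 1.27
position: [576.9, 224.3, 330.6]
ee_rot: [0.708, -0.706, -0.0, 0.001]
contact_force: [0.6, -0.1, 0.3]
gripper_width: -0.2
```

Call:
drive_tool --plan '[[[0, 0, 0], 10], [[0, 0, 0], 10], [[0, 0, 0], 10], [[0, 0, 0], 10], [[0, 0, 0], 10], [[0, 0, 0], 10], [[0, 0, 0], 10], [[0, 0, 0], 9], [[0, 0, 0], 0], [[0, 0, 0], 0], [[0, 0, 0], 0]]'

```text
clock: 2.65
position: [577.1, 222.7, 331.3]
ee_rot: [-0.096, 0.995, -0.0, -0.0]
contact_force: [0.1, -1.2, 0.5]
gripper_width: -0.2
```

Run:
```python
from bench import arm
import cv2,pickle
d={}
for n in ["scene","side","wrist"]:
    r=arm.get_image(n); d[n]=r
    cv2.imwrite(f"pics/{n}1.png",r["image"][:,:,::-1])
pickle.dump(d,open("im1.pkl","wb"))
s=arm.read_state();print(s)
from scipy.spatial.transform import Rotation as R
print(R.from_quat(s["ee_rot"]).as_matrix().round(3))
```

```text
{'clock': 2.8, 'joints': array([ 6.30088654e-01,  3.34648576e-01,  1.19253126e-01, -1.26332374e-05,
       -1.35540978e+00, -2.00836624e+00]), 'joint_vel': array([ 0.00361788,  0.00012674,  0.00107935, -0.00129304,  0.00073707,
       -0.00282187]), 'joint_efforts': array([-5.00687433e-02, -3.76237607e+01,  1.98129255e+01,  4.40425336e+00,
       -1.42969260e-03,  4.35454276e-03]), 'position': array([576.98819546, 222.99477827, 331.30774726]), 'ee_rot': array([-9.61094408e-02,  9.95370773e-01,  3.04745380e-06, -6.97126560e-06]), 'contact_force': array([ 0.15106722, -0.63075584,  0.07342594]), 'wrist_torque': array([ 0.01781278, -0.01381807,  0.01546965]), 'gripper_width': -0.23060827645943227}
[[-0.982 -0.191 -0.   ]
 [-0.191  0.982  0.   ]
 [ 0.     0.    -1.   ]]
```

View pics/wrist1.png

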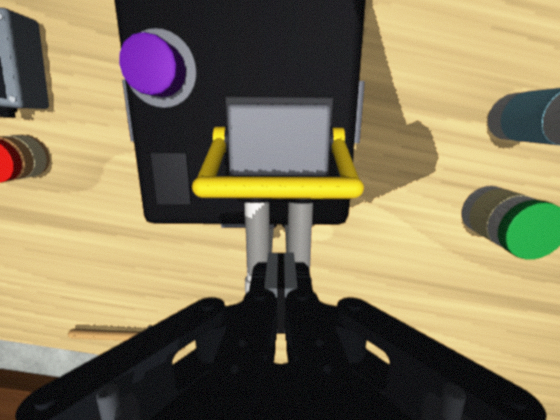

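View pics/side1.png

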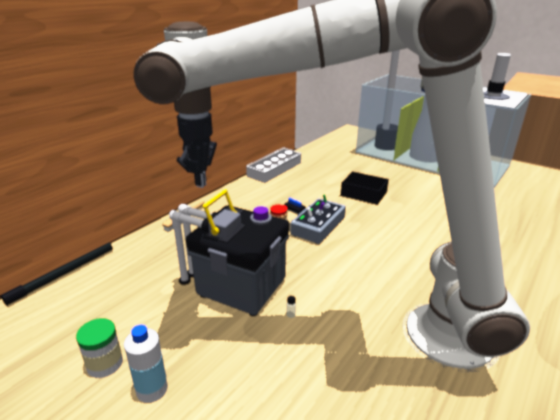

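Run:
```python
from h import *
d=pickle.load(open("im1.pkl","rb"));W=d["wrist"]
hsv=cv2.cvtColor(W["image"],cv2.COLOR_RGB2HSV)
a=onz(W,200,187,281);b=onz(W,356,187.5,281);m=onz(W,278.5,187,281)
print(a,b,m,"yaw",np.degrees(np.arctan2(-(b-a)[0],(b-a)[1])))
mk=cv2.inRange(hsv,(125,80,60),(160,255,255));cs,_=cv2.findContours(mk,0,1);c=max(cs,key=cv2.contourArea)
print(cv2.minEnclosingCircle(c), cv2.boundingRect(c))
p=onz(W,149,63,225);print("plunger",p)
for q in [(228,98),(332,98),(329,171),(231,171)]: print("block",onz(W,*q,235).round(1))
for q in [(119,0),(147,220),(349,220),(364,0)]: print("head",onz(W,*q,193).round(1))
print(proj(W,[577,222.9,306.3]))
```

```text
[547.97862111 170.36572927 281.        ] [531.13841946 257.96853183 281.        ] [539.36024611 214.4195341  281.        ] yaw 10.881432931771652
((145.75662231445312, 64.3981704711914), 33.8907470703125) (119, 31, 59, 66)
plunger [484.4036024  113.97792299 225.        ]
block [496.4 171.4 235. ]
block [483.1 239.6 235. ]
block [531.2 249.4 235. ]
block [544.7 180.4 235. ]
head [443.9  76.2 193. ]
head [611.8 106.9 193. ]
head [576.7 285.8 193. ]
head [409.5 252.5 193. ]
[280.38351153 268.88041391]
```

Call:
drive_tool --plan '[[[0, 0, 0.025], 0], [[0, 0, 0.025], 0], [[0.01, 0, 0], 0], [[0.01, 0, 0], 0], [[0.01, 0, 0], 0], [[0.01, 0, 0], 0], [[0.01, 0, 0], 0], [[0.01, 0, 0], 0], [[0.01, 0, 0], 0], [[0, 0, 0], 0], [[0, 0, 0], 0]]'

```text
clock: 4.18
position: [507.8, 209.4, 281.2]
ee_rot: [-0.096, 0.995, -0.0, -0.001]
contact_force: [1.1, -0.5, 0.3]
gripper_width: -0.1
```

```bash
cat > look.py <<'E'
import sys,cv2,pickle
from bench import arm
d={}
for n in sys.argv[2:]:
    r=arm.get_image(n); d[n]=r
    cv2.imwrite(f"pics/{n}{sys.argv[1]}.png",r["image"][:,:,::-1])
pickle.dump(d,open(f"im{sys.argv[1]}.pkl","wb"))
s=arm.read_state();print(s["clock"],s["position"],s["contact_force"],s["joints"].round(2))
E
python3 look.py 2 side wrist
```

```text
4.275 [508.15944418 209.47244068 281.03006784] [ 1.32244384 -0.52651589  0.66417211] [ 0.69  0.24 -0.14  0.   -1.19 -2.06]
```

View pics/wrist2.png

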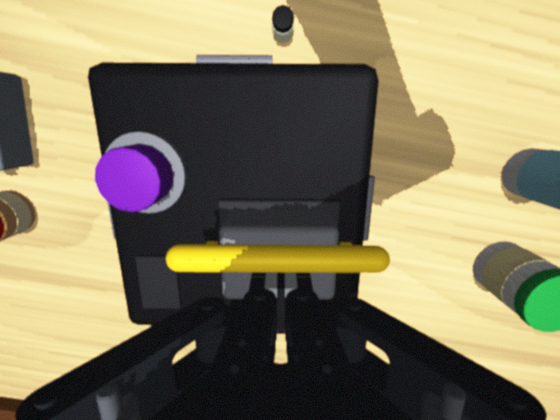

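The wrist view shows the bar at row 258, resting against the fingers and past upright. I'll keep pushing.

Call:
drive_tool --plan '[[[0.01, 0, 0], 0], [[0.01, 0, 0], 0], [[0.008, 0, 0], 0], [[0, 0, 0], 0], [[0, 0, 0], 0], [[0, 0, 0], 0]]'

```text
clock: 5.03
position: [480.8, 204.4, 281.3]
ee_rot: [-0.096, 0.995, -0.0, -0.0]
contact_force: [-0.3, -0.8, -0.8]
gripper_width: -0.1
```

```bash
python3 look.py 3 side wrist
```

```text
5.125 [480.86795265 204.34889574 281.22284199] [-0.27682509  0.25257757 -0.79263038] [ 0.71  0.19 -0.2  -0.   -1.18 -2.09]
```

View pics/wrist3.png

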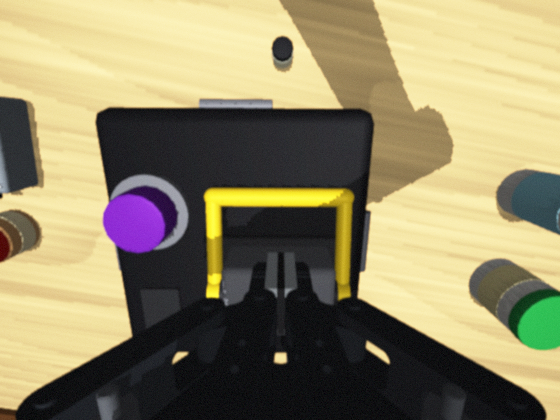

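View pics/side3.png

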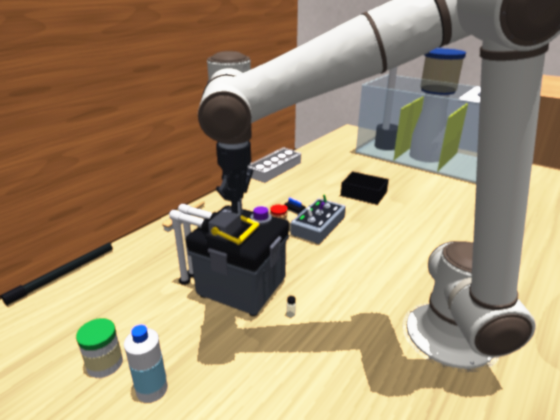

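The lever lies flat at the front of the block (bar at row 197). Next I'll check that it's locked and measure the plunger.

Run:
```python
from h import *
d=pickle.load(open("im3.pkl","rb"));W=d["wrist"]
m=onz(W,279,197,203)-np.array([515,210.3,0]);print("bar local",m[:2]@[.982,.19],m[:2]@[-.19,.982])
hsv=cv2.cvtColor(W["image"],cv2.COLOR_RGB2HSV)
mk=cv2.inRange(hsv,(125,80,60),(160,255,255));cs,_=cv2.findContours(mk,0,1);c=max(cs,key=cv2.contourArea)
print(cv2.boundingRect(c),W["image"][222,110:180:6])
p=onz(W,134,223,225);print("plunger",p)
v=p[:2]-[480.87,204.35];print("tool shift",v@[-.982,-.191],v@[-.191,.982])
```

```text
bar local -60.012612066557814 -0.4032999742503025
(103, 186, 74, 68) [[146  46 214]
 [148  48 215]
 [146  48 215]
 [146  46 216]
 [148  47 216]
 [150  49 218]
 [153  51 221]
 [152  51 220]
 [154  51 221]
 [ 95  33 143]
 [ 39  12  60]
 [ 65  56  78]]
plunger [483.75652362 113.16685005 225.        ]
tool shift 14.581415444842449 -90.09317926225675
```

Call:
drive_tool --plan '[[[0, -0.03, 0], 0], [[0.005, -0.03, 0], 0], [[0.0095, -0.03, 0], 0], [[0, 0, 0], 0], [[0, 0, 0.02], 0], [[0, 0, 0.01], 0], [[0, 0, 0.005], 0], [[0, 0, 0.005], 0], [[0, 0, 0.005], 0], [[0, 0, 0.004], 0], [[0, 0, 0], 0], [[0, 0, 0], 0]]'

```text
clock: 6.62
position: [483.7, 113.5, 233.3]
ee_rot: [-0.096, 0.995, 0.0, 0.0]
contact_force: [-4.4, 0.5, 6.8]
gripper_width: 0.2
```

```bash
python3 look.py 4 side wrist
```

```text
6.725 [483.65881142 113.49167557 233.3593919 ] [-4.12443354  1.70375932  7.18737966] [ 0.56  0.19 -0.33 -0.   -1.05 -1.94]
```

View pics/wrist4.png

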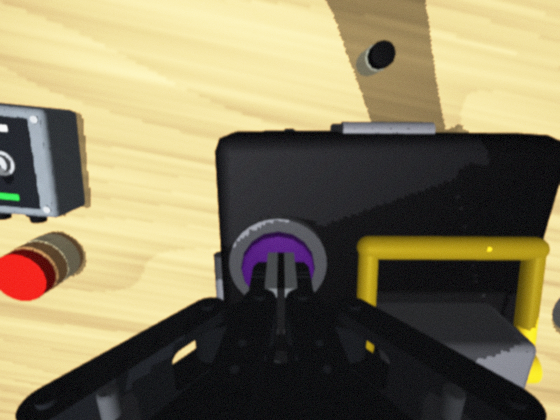

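Fingertips are centred on the plunger. At 7 N it's about 16 mm down, so I'll press a little further and then release.

Call:
drive_tool --plan '[[[0, 0, 0.004], 0], [[0, 0, 0.002], 0], [[0, 0, 0], 0]]'

```text
clock: 7.1
position: [483.9, 113.5, 229.9]
ee_rot: [-0.097, 0.995, 0.0, 0.001]
contact_force: [-9.6, 1.1, 19.0]
gripper_width: -0.2
```

```bash
python3 look.py 5 side
```

```text
7.15 [483.88469576 113.48430926 229.93756315] [-8.6469111  -0.26394591 19.35517683] [ 0.56  0.19 -0.34  0.   -1.04 -1.94]
```

Call:
drive_tool --plan '[[[0, 0, -0.01], 0], [[0, 0, -0.02], 0], [[0, 0, -0.03], 0], [[0, 0, -0.02], 0], [[0, 0, 0], 8], [[0, 0, 0], 0], [[0, 0, 0], 0]]'

```text
clock: 8.02
position: [483.7, 113.2, 305.9]
ee_rot: [-0.027, 1.0, -0.0, -0.0]
contact_force: [-0.2, -1.2, 0.3]
gripper_width: -0.0
```

```bash
python3 look.py 6 side wrist
```

```text
8.125 [483.71542168 113.19850456 305.91817117] [ 0.26081114 -0.35993864 -0.60000865] [ 0.56  0.13 -0.21  0.   -1.23 -2.07]
```

View pics/wrist6.png

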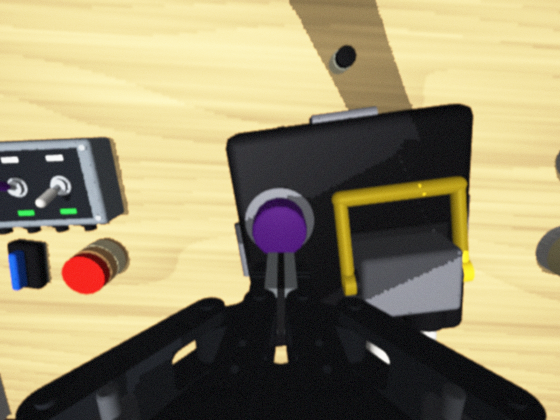

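View pics/side6.png

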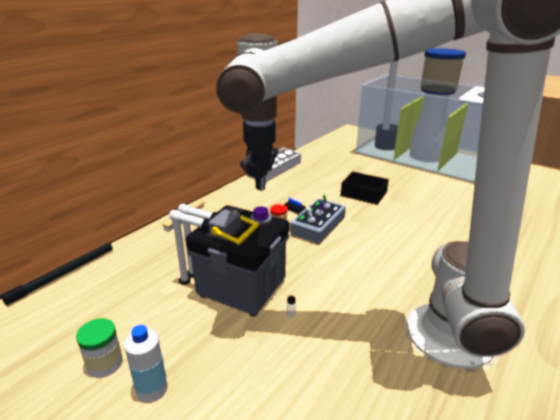

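The plunger is back up (purple disc at 279,227) and the lever is still down. Next is the switch box.

Call:
drive_tool --plan '[[[0.005, -0.04, 0], 0], [[0.006, -0.04, 0], 0], [[0.006, -0.04, 0], 0], [[0.006, -0.04, 0], 0], [[0.006, -0.04, 0], 0], [[0.006, -0.04, 0], 0], [[0.006, -0.04, 0], 0], [[0.006, -0.03, 0], 0], [[0.002, -0.015, -0.01], 0], [[0, 0, 0.04], 0], [[0, 0, 0], 0], [[0, 0, 0], 0]]'

```text
clock: 9.62
position: [452.7, -213.9, 277.8]
ee_rot: [-0.027, 1.0, -0.001, 0.001]
contact_force: [-0.3, 0.1, 0.1]
gripper_width: -0.2
```

```bash
python3 look.py 7 wrist
```

```text
9.675 [ 452.82606575 -213.84292369  278.03033219] [ 0.10876711 -0.24331047 -0.04367941] [-0.12  0.15 -0.26  0.   -1.16 -1.4 ]
```

View pics/wrist7.png

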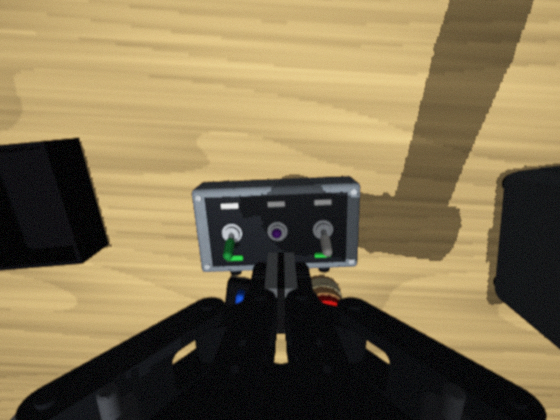

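Run:
```python
from h import *
W=pickle.load(open("im7.pkl","rb"))["wrist"]
im=W["image"][165:285,180:370,::-1];cv2.imwrite("pics/w7c.png",cv2.resize(im,None,fx=4,fy=4,interpolation=2))
hsv=cv2.cvtColor(W["image"],cv2.COLOR_RGB2HSV)[200:260]
mk=cv2.inRange(hsv,(125,60,40),(165,255,255));q,l,st,ce=cv2.connectedComponentsWithStats(mk);print(st,ce)
piv=onz(W,277,231,63);tip=onz(W,277,233,99)
l=onz(W,232,232,63);r=onz(W,322.5,229.5,63)
print(piv,tip,l,r,"yaw",np.degrees(np.arctan2(-(r-l)[0],(r-l)[1])))
for c in [(195,190),(359,181),(356,265),(202,270)]: print(onz(W,*c,55).round(1))
```

```text
[[    0     0   560    60 33527]
 [  227    22     1     1     1]
 [  272    29    10     9    72]] [[279.50872431  29.49267754]
 [227.          22.        ]
 [276.16666667  33.01388889]]
[ 505.26241872 -215.66424477   63.        ] [ 493.50587201 -215.77526939   99.        ] [ 509.4748483  -268.98855227   63.        ] [ 500.39878195 -161.96372728   63.        ] yaw 4.847277748974919
[ 462.6 -313.6   55. ]
[ 441.6 -124.4   55. ]
[ 548.7 -113.9   55. ]
[ 566.5 -308.    55. ]
```

View pics/w7c.png

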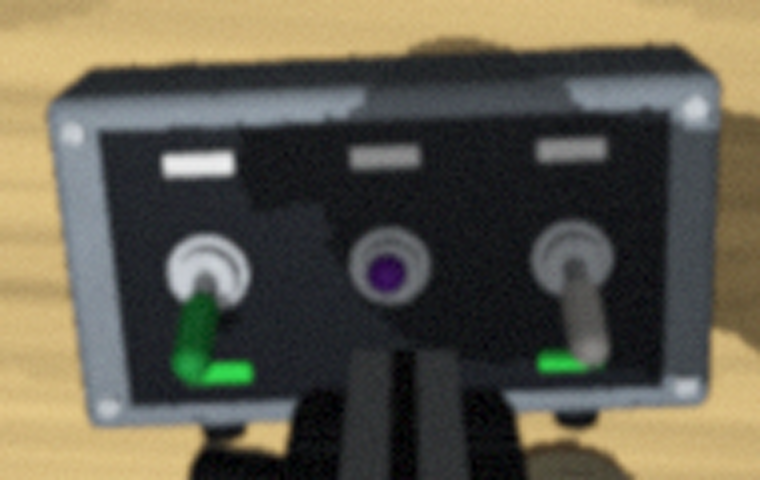

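Call:
drive_tool --plan '[[[0, -0.003, 0.04], -1.5], [[0, 0, 0.04], 0], [[0, 0, 0.04], 0], [[0, 0, 0.03], 0], [[0, 0, 0.02], 0], [[0, 0, 0], 0], [[-0.008, 0, 0], 0], [[-0.008, 0, 0], 0], [[0, 0, 0], 0]]'

```text
clock: 10.8
position: [469.3, -215.6, 107.2]
ee_rot: [-0.04, 0.999, -0.0, 0.001]
contact_force: [-0.5, 0.2, -0.2]
gripper_width: -0.1
```

```bash
python3 look.py 8 wrist side
```

```text
10.9 [ 468.11260224 -215.59996112  106.65490623] [-0.38469144 -0.23121444 -0.91897691] [-0.12  0.37 -0.45 -0.   -0.75 -1.38]
```

View pics/wrist8.png

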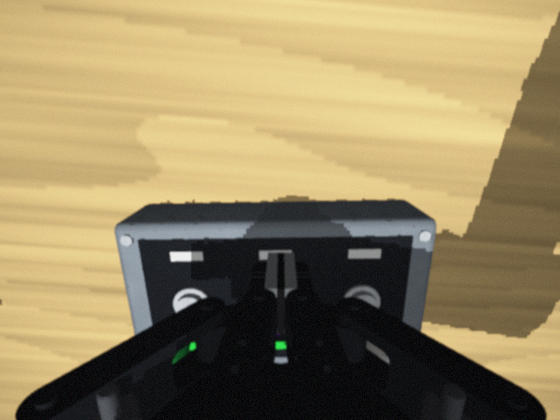

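Fingers sit centred behind the purple toggle (column 281), well clear of the white and green ones. I'll push.

Call:
drive_tool --plan '[[[-0.006, 0, 0], 0], [[-0.006, 0, 0], 0], [[-0.006, 0, 0], 0], [[-0.005, 0, 0], 0], [[-0.005, 0, 0], 0], [[0, 0, 0], 0], [[0, 0, 0], 0]]'

```text
clock: 11.78
position: [495.9, -213.4, 106.3]
ee_rot: [-0.039, 0.999, 0.0, 0.0]
contact_force: [0.1, 0.2, 0.3]
gripper_width: 0.2
```

```bash
python3 look.py 9 side scene
```

```text
11.875 [ 495.77430507 -213.40790845  106.32706279] [0.02041779 0.41934222 0.15330189] [-0.11  0.4  -0.4  -0.   -0.77 -1.39]
```

Call:
drive_tool --plan '[[[0.01, 0, 0], 0], [[0.015, 0, 0], 0], [[0.015, 0, 0], 0], [[0, 0, -0.03], 0], [[0, 0, -0.04], 0], [[0, 0, -0.04], 0], [[0, 0, -0.04], 0], [[0, 0, -0.02], 0], [[0, 0, 0], 0], [[0, 0, 0], 0]]'

```text
clock: 13.12
position: [454.8, -216.4, 275.0]
ee_rot: [-0.039, 0.999, 0.001, -0.001]
contact_force: [-0.3, 1.0, -0.9]
gripper_width: 0.1
```

```bash
python3 look.py 10 wrist side scene
```

```text
13.275 [ 455.25866868 -216.47388788  274.92303404] [-0.41950844  0.51806458  0.24495436] [-0.12  0.17 -0.25 -0.   -1.16 -1.37]
```

View pics/wrist10.png

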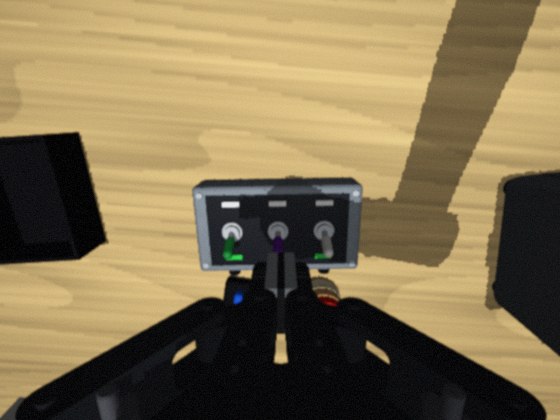

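View pics/side10.png

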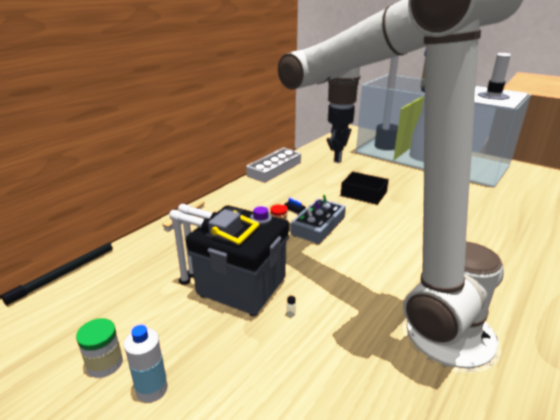

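In the wrist view, all three toggles now lean to the green bars (purple bat at 279,243) and the box hasn't moved. The side view shows the lever down, the plunger up, and the other objects in place.

```bash
python3 -c "
from bench import arm
print(arm.job_done())"
```

```text
the job is handed in; nothing more can be done
None
```

All three operations are done and the job is handed in, at about 13.3 s on the robot's clock. No verdict was reported.

- **Hose lever:** I pushed the yellow bar over the top and it snapped down. The bar then measured about 60 mm in front of my estimate of its axis. Locked should read 64 mm, but that axis estimate was already about 4 mm off when the lever was unlocked, so this fits the locked position.
- **Plunger:** I pressed it onto its stop, where the force rose to 19 N against 8.4 N for full travel. The next picture showed it back up.
- **Purple toggle:** I pushed it past upright and it snapped to on. The last wrist view shows all three toggles leaning to their green bars.

By eye, the last pictures show the switch box and the other objects where they started. The arm ended clear of everything, with contact force near zero. No check failed. I read the lever, plunger and toggle positions from images and forces, since the state doesn't report them.

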